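# Load the medallion die and hold it up level

## Task

Set the round dark-wood medallion blank into the round cavity of its aluminium pressing die so that it lies flat on the cavity floor, lowering it in rather than dropping it. Then grip that die by its two long sides, lift it with the blank in it off the plank, keeping it level, and finish while still holding it, steady and level, at least 10 cm above the plank, ready to be handed over to the press; do not set it down or let go. Leave the square die, the square blank and everything else on the bench where they are.

Things in the scene. Friction and masses are not known exactly. Their poses are not given: they have to be found in the camera images.
- round_blank: Round medallion blank, a loose dark-wood disc, 44 mm in diameter and 16 mm thick (edges rounded 1.5 mm), about 20 g, lying flat on the cardboard sheet. Origin at the centre of its underside, z up out of its top.
- round_die: Pressing die with a ROUND cavity: a loose bare-aluminium block 110 mm long (its x) by 60 mm wide (its y) by 40 mm high, 0.5 to 0.8 kg, standing on the plank with the cavity on top. Origin at the centre of its underside; its centre of mass is over the origin, so gripped across its width (fingers closing along its y) at mid-length it stays balanced. The sides are plain and flat.
- round_die_cavity (a point): Centre of the flat floor of the round cavity, mid-die, 34 mm above its underside and 6 mm below its top face. Cavity 46 mm in diameter (1 mm to spare all round the blank), 2 mm chamfer at the mouth. A seated blank has its underside here and stands 10 mm proud of the die. Brass studs on the floor are only for looks.
- plank: The dark-wood carving plank that both dies stand on: 150 mm (its x) by 300 mm (its y) by 30 mm thick, fixed to the bench. Origin at the centre of its underside, on the bench at height 0; its top is at height 30 mm. The dies stand about 160 mm apart along its y, either one on either side.
- card: Cardboard sheet the two blanks lie on, 160 mm (its x) by 200 mm (its y) by 4 mm thick, fixed. Origin at the centre of its underside at height 0. Plank and sheet lie side by side in front of the robot, either one on its left.
- square_die: The other aluminium die, same block (110 x 60 x 40 mm) and same frame, with a SQUARE cavity 42 x 42 mm, 6 mm deep. Loose; to be left alone.
- square_blank: Square dark-wood blank 40 x 40 x 16 mm, loose on the cardboard sheet about 110 mm from the round one. Origin at the centre of its underside. To be left alone.
- mallet: Carver's wooden mallet lying on the bench beyond the plank, 220 mm long (along its x, head to +x), head a 60 x 110 x 60 mm block. Origin on the bench below the joint of handle and head. To be left alone.
- gouge: Carving gouge lying on the bench beyond the plank, 248 mm long along its x, wooden handle to -x, steel blade to +x, 24 mm thick. Origin under the front of the handle. To be left alone.
- glue: White glue bottle with orange cap, upright, 52 mm in diameter, 150 mm high, at the far left of the bench. Origin at the centre of its underside. To be left alone.
- tin: Closed white and red paint tin, upright, 87 mm in diameter, 115 mm high, at the far right of the bench. Origin at the centre of its underside. To be left alone.
- brush: Flat brush lying on the bench nearer the robot than the work, to its right, along its x, handle to -x. To be left alone.
Mind the look-alikes: they are no part of the job. Leave any purple or red look-alike of the round_die alone. Leave any turquoise look-alike of the round_blank alone.

How it is judged:
By the outcome, as a careful person would: the job done as asked, in the order asked, and still so for the second after the job is handed in, while the arm keeps its last pose, push and grip.
It also fails if it takes over 51 s, if anything falls off the work surface, if the arm or the gripper's body presses on something with over 40 N, if the wrist force passes 120 N, or if a joint passes its speed limit or range.

## Robot

A 6-joint arm with a two-finger parallel gripper is mounted at the origin on the work surface. World frame = base frame: x ahead of the robot, y to its left, z up, the work surface at z = 0. Lengths are in m, angles in rad, forces in N, time in s.
With the tool pointing down it reaches from about 0.35 to 0.975 m from the base axis. Payload 4.9 kg.
Tool frame: the origin (TCP) lies on the front face of the gripper's body, between the roots of the fingers; the fingertips stand 73 mm ahead of it and the grasp point (between the pads) lies 54 mm ahead of it; z points along the fingers, y is the line along which they close (so a half turn about z gives the same grasp; the last joint's range is limited). The gripper opens to 85 mm and grips with 20 to 120 N. Pads are 22 mm wide; open, the fingers measure 114 mm over their backs; the gripper's body (76 mm by 85 mm) begins 54 mm behind the grasp point. The pads swing forward as they close: fully open they stand 13 mm farther back than shut.
Start: joints at [1.137, 0.053, 1.613, -0, 1.476, -0.119], TCP at [0.194, 0.594, 0.304] pointing down, gripper open.
Joint ranges: [-3.01, 3.01], [-1.01, 2.22], [0.06, 2.58], [-1.02, 4.17], [0.09, 2.62], [-3.14, 3.14]. Speed limits (rad/s): [2.57, 2.57, 3.14, 3.14, 3.14, 3.14].

## Interface

Orientations are given as a rotation vector (axis times angle).
In Python, from station import status, imaging, order gives the robot as it stands.
- The arm moves only by the tool arm_command, never from a script. Its argument "increments" is a list of rows, each an object with "slide": the shift along the tool's x, y, z in m, a list of three; "spin": the turn about the tool's z in degrees; "gripper": the opening, from -1 (shut) to 1 (fully open). In form: [{"slide": [x, y, z], "spin": spin, "gripper": gripper}, ...]. A call has 1 to 8 rows; each row is the pose to reach, as a shift and turn from the pose commanded when the call began, along the tool's axes at that moment; what a row does not reach only later rows make up. A row lasts 1/12 s, in which the tool goes at most 41.7 mm and 7.16 degrees, less where a joint would pass 70% of its speed; a pose out of reach is approached as far as the arm can. A call with a gripper value outside its range is refused whole. The fingers move at their own pace and stop on an object; "newtons" is the grip in N (left out, the last holds). Time passes only in rows, so rows that repeat a pose let the fingers close. It gives the time, the measured TCP pose, the force, the opening and the grip force at its end, in the units of the state.
- status.get_obs(): the state, without advancing time (a new reading comes with each control period).
- imaging.get_image(name): name is "scene" or "top"; returns a dict with "frame" (420x560x3 uint8, red, green, blue), "vfov" (degrees; the focal length in pixels is half the picture's height over the tangent of half this angle, whatever the lens; pixels are square), "cx", "cy" (the principal point, pixels), "view" (4x4, takes a point from world to camera coordinates). Camera axes: x right, y up, looking along -z (the intrinsics and any distortion apply to the point x, -y, -z); pixel columns grow to the right and rows downward; lengths in m; the calibration is good to about 2 mm. A picture is of the moment at which its call begins. There is no depth.
- order.finish_job(): hands the job in; it is judged then, once.
The state is a dict: "t": time; "q": joint angles; "dq": joint speeds; "effort": joint torques, N m; "tool_pos": TCP position; "tool_rot": TCP orientation; "contact_force": force on the tool from outside, world axes, zero at the start; "wrist_torque": the same for the moment, N m; "opening": finger opening in m; "grip_force": force on a finger pad.
Only numpy, scipy, OpenCV 4.12 (cv2) and the standard library are available. Lean on these libraries where they do the work, as an engineer would, in place of code of your own. Each camera call takes 0.05 s, during which the arm holds its last target. There are 200 camera calls.

## Working session

There is one attempt and no reset: what is moved stays moved. The work goes in short steps, Python scripts to look and compute and a tool call to move; the robot and the scene stay as the last step left them, time stands still between calls to the robot, and variables do not carry over. Pictures are saved under pics/ and viewed, at most 10 in all, crops included, and the job is handed in when it is done.

Besides the shell and the picture viewer there is one more tool, called as name(argument=value, ...) on one line, values as JSON. arm_command: Moves the arm, as the interface text tells. Its arguments: {"type":"object","properties":{"increments":{"type":"array","items":{"type":"object","properties":{"slide":{"type":"array","items":{"type":"number"}},"spin":{"type":"number"},"gripper":{"type":"number"}}}},"newtons":{"type":"number"}},"required":["increments"]}

```bash
ls; mkdir -p pics; python3 - <<'E'
from station import status, imaging, order
import cv2, numpy as np
o=status.get_obs(); print({k:np.round(v,3).tolist() for k,v in o.items()})
for n in("scene","top"):
    d=imaging.get_image(n); cv2.imwrite(f"pics/{n}0.png",d["frame"][:,:,::-1]); np.savez(f"pics/{n}0.npz",**d)
    print(n,[ (k,v) for k,v in d.items() if k!="frame"])
E
```

```text
pics
{'t': 0.0, 'q': [1.137, 0.053, 1.614, -0.0, 1.476, -0.119], 'dq': [0.001, 0.001, 0.001, -0.0, -0.0, 0.0], 'effort': [0.001, -39.367, -37.019, 0.0, 0.007, 0.0], 'tool_pos': [0.193, 0.594, 0.303], 'tool_rot': [-0.492, -3.102, 0.003], 'contact_force': [0.12, 0.854, 0.124], 'wrist_torque': [0.03, 0.053, -0.037], 'grip_force': 0.0, 'opening': 0.085}
scene [('vfov', 46.285392333794626), ('cx', 270.58853546861485), ('cy', 197.9276180287918), ('view', array([[ 0.88778269,  0.46012813, -0.01113557, -0.48410953],
       [-0.29383393,  0.58522076,  0.75576338,  0.1234417 ],
       [ 0.35426475, -0.66768164,  0.65475012, -1.94841609],
       [ 0.        ,  0.        ,  0.        ,  1.        ]]))]
top [('vfov', 47.42313456829203), ('cx', 274.793690626484), ('cy', 215.5490930781628), ('view', array([[ 0.00913203, -0.99994879, -0.00436202, -0.01885901],
       [ 0.99675904,  0.00875407,  0.07996742, -0.57113348],
       [-0.07992514, -0.00507815,  0.99678793, -1.31171681],
       [ 0.        ,  0.        ,  0.        ,  1.        ]]))]
```

View pics/scene0.png

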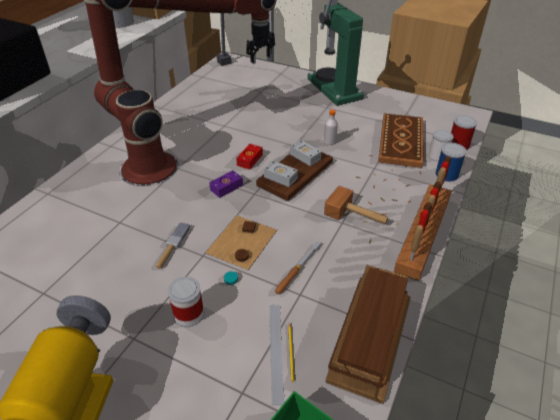

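View pics/top0.png

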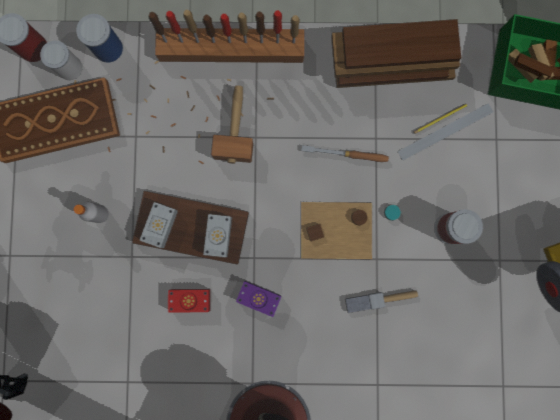

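Top view: the round blank looks to be at (359,217), the square blank at (314,232) and the turquoise disc at (392,212). The aluminium dies are at (158,225) and (217,235), the red look-alike at (189,300) and the purple one at (259,298). Next I'll take a close crop and the first measurements.

```bash
cat > h.py <<'E'
import numpy as np, cv2
def ray(d,u,v):
    f=210/np.tan(np.radians(float(d["vfov"]))/2); V=d["view"]; R=V[:3,:3]
    c=-R.T@V[:3,3]; r=R.T@np.array([(u-d["cx"])/f,-(v-d["cy"])/f,-1.]); return c,r
def onz(d,u,v,z):
    c,r=ray(d,u,v); return c+r*(z-c[2])/r[2]
def pix(d,p):
    f=210/np.tan(np.radians(float(d["vfov"]))/2); q=d["view"][:3,:3]@np.array(p)+d["view"][:3,3]
    return d["cx"]+f*q[0]/-q[2], d["cy"]-f*q[1]/-q[2]
E
python3 - <<'E'
from h import *
t=dict(np.load("pics/top0.npz")); s=dict(np.load("pics/scene0.npz"))
T=t["frame"][:,:,::-1]; S=s["frame"][:,:,::-1]
z=lambda im,a,b,c,d,k:cv2.resize(im[b:d,a:c],None,fx=k,fy=k,interpolation=cv2.INTER_CUBIC)
A=z(T,125,180,260,270,5.9); B=np.zeros((600-A.shape[0]-0,A.shape[1],3),np.uint8)
A=z(T,125,185,255,265,4); Bq=z(T,295,195,405,265,4)[:, :]
C=z(S,255,135,340,195,4); D=z(S,205,210,280,270,4)
W=800; out=np.zeros((600,800,3),np.uint8)
def put(im,x,y):
    h,w=im.shape[:2]; h=min(h,600-y); w=min(w,800-x); out[y:y+h,x:x+w]=im[:h,:w]
put(A,0,0); put(z(T,335,198,405,240,4),522,0); put(C,0,325); put(D,345,325)
cv2.imwrite("pics/crop1.png",out)
hsv=cv2.cvtColor(T,cv2.COLOR_BGR2HSV)
def blobs(m,x0,y0,x1,y1,amin):
    k=np.zeros_like(m); k[y0:y1,x0:x1]=m[y0:y1,x0:x1]
    for c in cv2.findContours(k,cv2.RETR_EXTERNAL,cv2.CHAIN_APPROX_NONE)[0]:
        if cv2.contourArea(c)>amin: yield c
# dies: bright grey, top face z=.07
m=((hsv[...,2]>110)&(hsv[...,1]<90)).astype(np.uint8)
m0=np.zeros_like(m); cv2.fillPoly(m0,[np.array([[139,196],[246,210],[242,258],[136,238]])],1)
for c in blobs(m*m0,130,185,255,265,200):
    r=cv2.minAreaRect(c); bp=[onz(t,*p,.07)[:2] for p in cv2.boxPoints(r)]
    print("die",np.round(r[0],1),cv2.contourArea(c),np.round(np.mean(bp,0),4),np.round(bp,3).tolist(),[round(float(np.linalg.norm(bp[i]-bp[i-1])),4) for i in range(4)])
# blanks: dark on card
m=(hsv[...,2]<95).astype(np.uint8)
for c in blobs(m,303,205,371,257,60):
    M=cv2.moments(c); u,v=M["m10"]/M["m00"],M["m01"]/M["m00"]
    print("blank",round(u,1),round(v,1),cv2.contourArea(c),np.round(cv2.minAreaRect(c)[1],1),onz(t,u,v,.02).round(4),onz(t,u,v,.012).round(4))
E
```

```text
die [216.8 234.5] 772.0 [0.5152 0.1412] [[0.466, 0.176], [0.57, 0.166], [0.564, 0.106], [0.46, 0.117]] [0.0595, 0.1046, 0.0599, 0.1045]
die [157.2 223.9] 776.0 [0.5422 0.3024] [[0.502, 0.348], [0.603, 0.314], [0.582, 0.257], [0.482, 0.291]] [0.0601, 0.1061, 0.0605, 0.1059]
blank 312.7 231.1 272.5 [18.  18.3] [ 0.5289 -0.1199  0.02  ] [ 0.5293 -0.1205  0.012 ]
blank 356.7 216.2 239.5 [20.6 15.7] [ 0.5717 -0.2426  0.02  ] [ 0.5724 -0.244   0.012 ]
```

View pics/crop1.png

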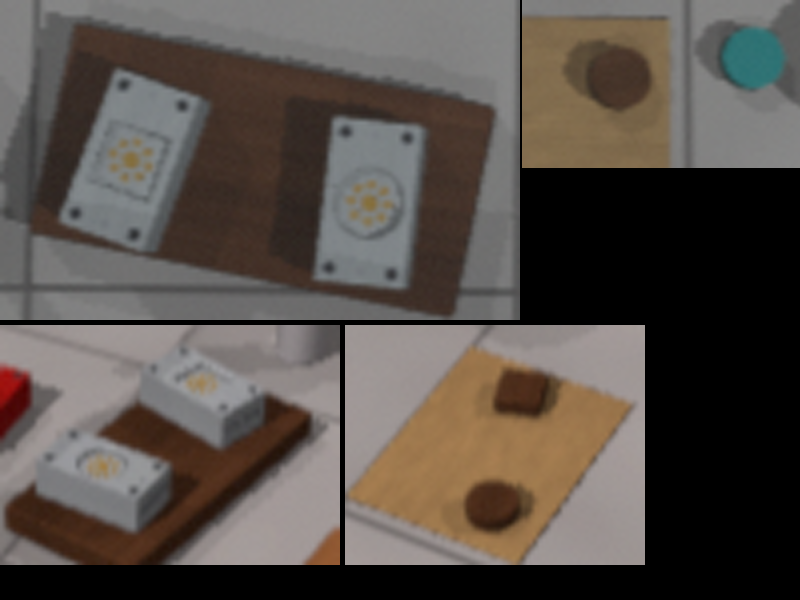

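The crop shows the circular cavity with its ring of brass studs in the right-hand die, centred near top pixel (217,235.7). The left die has the square cavity. The brown disc at (359,217) is the round blank, and its shadow lies to its left. Next I'll refine these positions with both views.

```bash
cat >> h.py <<'E'
def tri(a,pa,b,pb):
    c1,r1=ray(a,*pa);c2,r2=ray(b,*pb);k=np.linalg.lstsq(np.c_[r1,-r2],c2-c1,rcond=None)[0]
    p,q=c1+k[0]*r1,c2+k[1]*r2; return (p+q)/2,np.linalg.norm(p-q)
def cent(m,x0,y0,x1,y1):
    k=np.zeros(m.shape,np.uint8);k[y0:y1,x0:x1]=m[y0:y1,x0:x1]
    n,l,st,ce=cv2.connectedComponentsWithStats(k);i=1+np.argmax(st[1:,4]);return ce[i],st[i]
E
python3 - <<'E'
from h import *
t=dict(np.load("pics/top0.npz")); s=dict(np.load("pics/scene0.npz"))
def brass(d,x0,y0,x1,y1):
    f=d["frame"].astype(float);w=np.clip(f[...,0]-f[...,2]-25,0,None)[y0:y1,x0:x1]
    g=np.mgrid[y0:y1,x0:x1];return (g[1]*w).sum()/w.sum(),(g[0]*w).sum()/w.sum(),w.max()
a=brass(t,210,228,225,243);b=brass(s,271,163,291,180)
print("brass",a,b,tri(t,a[:2],s,b[:2]),onz(t,*a[:2],.064),onz(s,*b[:2],.064))
for th in(50,60,70,80):
    for n,d,bx,z in(("top",t,(345,205,371,230),.02),("scene",s,(232,245,253,266),.012)):
        v=d["frame"].max(2); c,st=cent((v<th).astype(np.uint8),*bx)
        print(th,n,np.round(c,2),st[:5],onz(d,*c,z).round(4))
print(t["frame"].max(2)[207:228:2,346:372])
print("turq",onz(t,392,212,.02))
# die long axis: edges of top face via crop corners
P=[np.array([125+(x+.5)/4-.5,185+(y+.5)/4-.5]) for x,y in((332,117),(420,124),(401,287),(314,278))]
W=[onz(t,*p,.07)[:2] for p in P]; print(np.round(W,4).tolist(),np.mean(W,0)); 
for i,j in((3,0),(2,1)): e=W[j]-W[i];print(np.degrees(np.arctan2(e[1],e[0])),np.linalg.norm(e))
E
```

```text
brass (np.float64(216.95516304347825), np.float64(235.15353260869566), np.float64(45.0)) (np.float64(282.594315245478), np.float64(167.78682170542635), np.float64(59.0)) (array([0.51709449, 0.14268694, 0.07362909]), np.float64(0.00904082579907363)) [0.51356061 0.14156978 0.064     ] [0.51518144 0.1567779  0.064     ]Traceback (most recent call last):
  File "<stdin>", line 10, in <module>
  File "h.py", line 15, in cent
    n,l,st,ce=cv2.connectedComponentsWithStats(k);i=1+np.argmax(st[1:,4]);return ce[i],st[i]
                                                      ~~~~~~~~~^^^^^^^^^^
    return _wrapfunc(a, 'argmax', axis=axis, out=out, **kwds)
    return bound(*args, **kwds)
ValueError: attempt to get argmax of an empty sequence
```

```bash
python3 - <<'E'
from h import *
t=dict(np.load("pics/top0.npz")); s=dict(np.load("pics/scene0.npz"))
def brass(d,u0,v0,r,off):
    f=d["frame"].astype(float)
    g=np.mgrid[0:420,0:560]; w=np.clip(f[...,0]-f[...,2]-off,0,None)*(np.hypot(g[1]-u0,g[0]-v0)<r)
    return np.array([(g[1]*w).sum()/w.sum(),(g[0]*w).sum()/w.sum()])
for off in(5,15,25):
  a=brass(t,217,235.4,5.5,off);b=brass(s,280.4,170,5,off)
  print("brass",a,b,tri(t,a,s,b),onz(t,*a,.064),onz(s,*b,.064))
print(t["frame"].max(2)[207:229:1,344:371])
print(s["frame"].max(2)[246:266,230:256])
print("turq",onz(t,392,212,.02))
P=[np.array([125+(x+.5)/4-.5,185+(y+.5)/4-.5]) for x,y in((332,117),(420,124),(401,287),(314,278))]
W=[onz(t,*p,.07)[:2] for p in P]; print(np.round(W,4).tolist(),np.mean(W,0)); 
for i,j in((3,0),(2,1)): e=W[j]-W[i];print(np.degrees(np.arctan2(e[1],e[0])),np.linalg.norm(e))
# card corners check
hsv=cv2.cvtColor(t["frame"],cv2.COLOR_RGB2HSV); m=((hsv[...,1]>70)).astype(np.uint8)
k=np.zeros_like(m);k[195:265,295:378]=m[195:265,295:378]
c=max(cv2.findContours(k,0,1)[0],key=cv2.contourArea);r=cv2.minAreaRect(c)
B=[onz(t,*p,.004)[:2] for p in cv2.boxPoints(r)];print("card",r,[np.linalg.norm(B[i]-B[i-1]).round(4) for i in range(4)])
E
```

```text
brass [216.93762887 235.2056701 ] [280.17363852 169.98658248] (array([0.51313798, 0.14148721, 0.06357518]), np.float64(0.000693177776899814)) [0.51341958 0.14161445 0.064     ] [0.51310636 0.14077917 0.064     ]
brass [216.9544 235.14  ] [280.10336538 169.98918269] (array([0.51314323, 0.14132716, 0.06370524]), np.float64(0.0010830708629435317)) [0.51359709 0.14157253 0.064     ] [0.51288078 0.14064876 0.064     ]
brass [216.95516304 235.15353261] [280.01577909 170.00394477] (array([0.51298175, 0.14125357, 0.0636541 ]), np.float64(0.001378902688318348)) [0.51356061 0.14156978 0.064     ] [0.5126308 0.1404239 0.064    ]
[[126 126 127 125 127 125 126 125 124 123 118 118 119 119 118 119 119 116
  118 122 125 125 126 127 128 129 131]
 [124 125 126 124 122 107 112 104  99  93  89  90 109 115 115 117 116 116
  117 118 124 125 127 127 129 131 132]
 [125 127 125 123 107  95  92  91  86  83  80  81  86  89  85  97 103 111
  112 116 118 123 126 128 129 131 132]
 [127 127 124 107  93  89  91  90  85  84  82  81  80  76  76  78  79  82
   89 101 112 119 125 129 130 131 130]
 [131 126 110  95  91 
[... 3833 characters left out ...]
149 154 156 158 155 121 130 151]
 [151 148 139 150 161 155 157 159 159 159 159 155 152 151 152 151 151 152
  154 157 157 157 135 134 152 157]
 [155 151 146 152 153 151 158 161 160 161 159 159 158 160 158 156 155 157
  156 156 152 145 114 148 157 158]
 [152 154 156 157 151 153 149 147 155 161 156 158 159 161 159 158 159 158
  159 156 141 122 132 154 158 158]]
turq [ 0.58433831 -0.34131106  0.02      ]
[[0.5704, 0.167], [0.5662, 0.1077], [0.4568, 0.1186], [0.4622, 0.1769]] [0.51391335 0.14253983]
-5.201199879315119 0.10864905714595671
-5.679783484038628 0.10999922767619275
card ((336.0, 230.0), (56.0, 70.0), 90.0) [np.float64(0.1582), np.float64(0.1984), np.float64(0.1581), np.float64(0.1965)]
```

```bash
cat >> h.py <<'E'
from scipy.spatial.transform import Rotation as Ro
def rel(target):
    from station import status
    o=status.get_obs();R=Ro.from_rotvec(o["tool_rot"]).as_matrix();p=np.array(o["tool_pos"])
    print("t",round(o["t"],2),"pos",p.round(4),"yaw_y",np.degrees(np.arctan2(R[1,1],R[0,1])).round(2),"tilt z",R[:,2].round(4),"q",np.round(o["q"],2),"F",np.round(o["contact_force"],1),"open",round(o["opening"],4),"grip",o["grip_force"])
    print("delta tool",(R.T@(np.array(target)-p)).round(4)); return R,p
E
python3 - <<'E'
from h import *
t=dict(np.load("pics/top0.npz")); s=dict(np.load("pics/scene0.npz"))
out=[]
for d,(u,v),r,th in((t,(358.7,217.3),11,97),(s,(241.7,254.5),10,90)):
    f=d["frame"].astype(int); best=[]
    # brown blank vs shadow: brightness below midway to shadow
    for T in (79,83,th):
        m=(f.max(2)<T).astype(np.uint8); g=np.mgrid[0:420,0:560]; m[np.hypot(g[1]-u,g[0]-v)>r]=0
        m=cv2.morphologyEx(m,cv2.MORPH_OPEN,np.ones((3,3),np.uint8))
        c=max(cv2.findContours(m,0,1)[0],key=cv2.contourArea); e=cv2.fitEllipse(cv2.convexHull(c)); print(T,np.round(e[0],2),np.round(e[1],1),onz(d,*e[0],.012).round(4))
        best.append(e[0])
    out.append(best[1])
print(tri(t,out[0],s,out[1])); print(onz(t,358.7,217.3,.012),onz(s,241.7,254.8,.012))
rel([.572,-.244,.2])
E
```

```text
79 [358.21 217.03] [14.2 16. ] [ 0.57   -0.2482  0.012 ]
83 [358.1  216.86] [15.2 16.3] [ 0.5705 -0.2479  0.012 ]
97 [357.3  216.36] [16.4 19.3] [ 0.5719 -0.2457  0.012 ]
79 [241.89 255.31] [11.5 12.6] [ 0.5728 -0.252   0.012 ]
83 [241.78 255.25] [11.3 13.1] [ 0.5724 -0.2519  0.012 ]
90 [241.95 255.1 ] [11.8 14.2] [ 0.5726 -0.2512  0.012 ]
(array([ 0.57060009, -0.24871926,  0.00801015]), np.float64(0.0005254954134720622))
[ 0.56928207 -0.24957932  0.012     ] [ 0.57117694 -0.25038778  0.012     ]
t 0.1 pos [0.1933 0.5939 0.3028] yaw_y 71.96 tilt z [-8.0e-04 -1.7e-03 -1.0e+00] q [ 1.14  0.05  1.61 -0.    1.48 -0.12] F [-1.1 -0.5 -0. ] open 0.0854 grip 0.0
delta tool [-0.6195 -0.6793  0.1039]
```

arm_command(increments=[{"slide": [-0.02,-0.022,0]},{"slide": [-0.047,-0.052,0]},{"slide": [-0.074,-0.082,0]},{"slide": [-0.101,-0.112,0]},{"slide": [-0.128,-0.142,0]},{"slide": [-0.155,-0.171,0]},{"slide": [-0.182,-0.2,0]},{"slide": [-0.207,-0.228,0]}])

```text
validation failed for argument at $.in...
```

arm_command(increments=[{"slide": [-0.027,-0.029,0]},{"slide": [-0.054,-0.059,0]},{"slide": [-0.08,-0.088,0]},{"slide": [-0.107,-0.118,0]},{"slide": [-0.134,-0.148,0]},{"slide": [-0.16,-0.177,0]},{"slide": [-0.184,-0.203,0]},{"slide": [-0.207,-0.228,0]}])

```text
validation failed for argument at $.in...
```

arm_command(increments=[{"slide": [-0.027,-0.029,0],"spin": 7,"gripper": 0.6},{"slide": [-0.054,-0.059,0],"spin": 14,"gripper": 0.6},{"slide": [-0.08,-0.088,0],"spin": 21,"gripper": 0.6},{"slide": [-0.107,-0.118,0],"spin": 28,"gripper": 0.6},{"slide": [-0.134,-0.148,0],"spin": 35,"gripper": 0.6},{"slide": [-0.16,-0.177,0],"spin": 42,"gripper": 0.6},{"slide": [-0.184,-0.203,0.03],"spin": 49,"gripper": 0.6},{"slide": [-0.206,-0.229,0.05],"spin": 56,"gripper": 0.6}])

```text
t: 0.77
tool_pos: [0.3183, 0.3135, 0.2554]
tool_rot: [1.898, 2.502, 0.005]
contact_force: [0.4, -0.4, -0.8]
opening: 0.0685
grip_force: 0.0
```

arm_command(increments=[{"slide": [0,0,0.03],"spin": 7},{"slide": [0,0,0.05],"spin": 14},{"slide": [0,0,0.05],"spin": 21.4},{"slide": [0,0,0.05],"spin": 21.4}])

```text
validation failed for argument at $.in...
```

```bash
python3 -c "
from h import *
rel([.5705,-.2495,.1])"
```

```text
t 0.77 pos [0.3183 0.3135 0.2554] yaw_y 15.63 tilt z [ 0.0025  0.0018 -1.    ] q [ 0.61 -0.37  2.07  0.    1.44  0.34] F [ 0.4 -0.4 -0.8] open 0.0685 grip 0.0
delta tool [-0.6103  0.0907  0.155 ]
```

arm_command(increments=[{"slide": [-0.04,0.006,0],"spin": 0,"gripper": 0.6},{"slide": [-0.08,0.012,0],"spin": 0,"gripper": 0.6},{"slide": [-0.12,0.018,0],"spin": 0,"gripper": 0.6},{"slide": [-0.16,0.024,0],"spin": 0,"gripper": 0.6},{"slide": [-0.2,0.03,0],"spin": 0,"gripper": 0.6},{"slide": [-0.24,0.036,0],"spin": 0,"gripper": 0.6},{"slide": [-0.28,0.042,0],"spin": 0,"gripper": 0.6},{"slide": [-0.32,0.048,0],"spin": 0,"gripper": 0.6}])

```text
t: 1.43
tool_pos: [0.4519, 0.0182, 0.255]
tool_rot: [1.892, 2.508, 0.0]
contact_force: [0.9, -0.2, -0.4]
opening: 0.0685
grip_force: 0.0
```

arm_command(increments=[{"slide": [-0.04,0.006,0],"spin": 4,"gripper": 0.6},{"slide": [-0.08,0.012,0],"spin": 8,"gripper": 0.6},{"slide": [-0.12,0.018,0],"spin": 12,"gripper": 0.6},{"slide": [-0.16,0.024,0.01],"spin": 16,"gripper": 0.6},{"slide": [-0.2,0.03,0.03],"spin": 21,"gripper": 0.6},{"slide": [-0.24,0.036,0.06],"spin": 21,"gripper": 0.6},{"slide": [-0.27,0.042,0.08],"spin": 21,"gripper": 0.6},{"slide": [-0.29,0.0427,0.1],"spin": 21,"gripper": 0.6}])

```text
t: 2.1
tool_pos: [0.5734, -0.2493, 0.1539]
tool_rot: [2.318, 2.12, 0.0]
contact_force: [-0.2, -0.1, 0.8]
opening: 0.0682
grip_force: 0.0
```

```bash
python3 -c "
from h import *
rel([.5705,-.2495,.12])"
```

```text
t 2.1 pos [ 0.5734 -0.2493  0.1539] yaw_y -5.1 tilt z [ 6.e-04 -5.e-04 -1.e+00] q [-0.53  0.19  1.73 -0.    1.23 -0.44] F [-0.2 -0.1  0.8] open 0.0682 grip 0.0
delta tool [-0.0004 -0.0029  0.0339]
```

arm_command(increments=[{"slide": [0,-0.0015,0.03],"spin": 0,"gripper": 0.6},{"slide": [0,-0.003,0.05],"spin": 0,"gripper": 0.6},{"slide": [0,-0.003,0.062],"spin": 0,"gripper": 0.6},{"slide": [0,-0.003,0.07],"spin": 0,"gripper": 0.6},{"slide": [0,-0.003,0.07],"spin": 0,"gripper": 0.6}])

```text
t: 2.52
tool_pos: [0.5687, -0.2458, 0.0833]
tool_rot: [-2.314, -2.12, 0.002]
contact_force: [-0.5, -0.0, -0.6]
opening: 0.0682
grip_force: 0.0
```

```bash
python3 - <<'E'
from h import *
from station import imaging
t=imaging.get_image("top")["frame"][:,:,::-1]; s=imaging.get_image("scene")["frame"][:,:,::-1]
z=lambda im,a,b,c,d,k:cv2.resize(im[b:d,a:c],None,fx=k,fy=k,interpolation=cv2.INTER_CUBIC)
cv2.imwrite("pics/c2.png",np.hstack([z(t,330,185,400,255,5.7),z(s,205,210,275,280,5.7)]))
rel([.5705,-.2495,.082])
E
```

```text
t 2.62 pos [ 0.5703 -0.2466  0.0863] yaw_y -5.01 tilt z [ 1.4e-03 -8.0e-04 -1.0e+00] q [-0.53  0.27  1.76 -0.    1.11 -0.44] F [ 0.7 -0.3  0.6] open 0.0683 grip 0.0
delta tool [-0.0029  0.0005  0.0043]
```

View pics/c2.png

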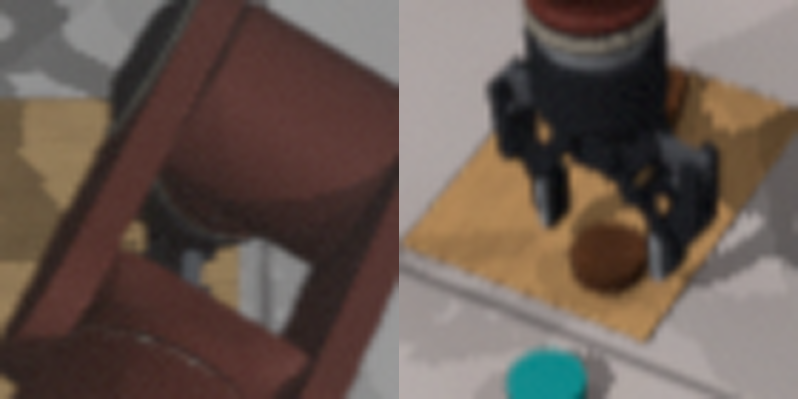

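The fingers straddle the brown blank along x. In the scene crop the tips are at (548,220) and (665,270) and the blank at (608,258), with clearance on both sides. I'll go down a little more and close lightly to centre it.

arm_command(increments=[{"slide": [-0.003,0,0.003],"spin": 0,"gripper": 0.6},{"slide": [-0.003,0,0.003],"spin": 0,"gripper": 0.2},{"slide": [-0.003,0,0.003],"spin": 0,"gripper": -0.2},{"slide": [-0.003,0,0.003],"spin": 0,"gripper": -0.2},{"slide": [-0.003,0,0.003],"spin": 0,"gripper": -0.2},{"slide": [-0.003,0,0.003],"spin": 0,"gripper": -0.2},{"slide": [-0.003,0,0.003],"spin": 0,"gripper": -0.2}], newtons=20)

```text
t: 3.2
tool_pos: [0.5701, -0.2499, 0.0836]
tool_rot: [2.315, 2.121, 0.001]
contact_force: [-0.9, 0.4, 5.6]
opening: 0.0426
grip_force: 20.4
```

```bash
cat >> h.py <<'E'
def avg(n=8):
    from station import status,imaging
    a=[]
    for i in range(n):
        imaging.get_image("top"); o=status.get_obs(); a.append(np.r_[o["tool_pos"],o["contact_force"],o["opening"],o["grip_force"]])
    a=np.array(a); print("mean",a.mean(0).round(4),"std",a.std(0).round(4)[:3])
    R=Ro.from_rotvec(o["tool_rot"]).as_matrix(); print("yaw",np.degrees(np.arctan2(R[1,1],R[0,1])).round(2),"t",o["t"],"q",np.round(o["q"],3)); return a.mean(0)[:3],R
E
python3 -c "
from h import *
avg()"
```

```text
mean [ 0.5701 -0.2499  0.0836 -1.2623  0.5562  5.8521  0.0427 20.4295] std [0. 0. 0.]
yaw -5.04 t 3.6 q [-0.533  0.273  1.761 -0.     1.106 -0.445]
```

arm_command(increments=[{"slide": [0,0,0],"spin": 0,"gripper": 0.2},{"slide": [0,0,0],"spin": 0,"gripper": 0.6},{"slide": [0,0,0],"spin": 0,"gripper": 0.6},{"slide": [0,0,-0.02],"spin": 0,"gripper": 0.6},{"slide": [0,0,-0.03],"spin": -7,"gripper": 0.6},{"slide": [0,0,-0.03],"spin": -14,"gripper": 0.6},{"slide": [0,0,-0.03],"spin": -21,"gripper": 0.6},{"slide": [0,0,-0.03],"spin": -28,"gripper": 0.6}])

```text
t: 4.27
tool_pos: [0.5693, -0.2495, 0.1121]
tool_rot: [-1.727, -2.624, -0.0]
contact_force: [0.2, 0.3, 0.1]
opening: 0.0683
grip_force: 0.0
```

arm_command(increments=[{"slide": [0,0,0],"spin": -7,"gripper": 0.6},{"slide": [0,0,0],"spin": -14,"gripper": 0.6},{"slide": [0,0,0],"spin": -21,"gripper": 0.6},{"slide": [0,0,0],"spin": -28,"gripper": 0.6},{"slide": [0,0,0],"spin": -35,"gripper": 0.6},{"slide": [0,0,0],"spin": -42,"gripper": 0.6},{"slide": [0,0,0],"spin": -49,"gripper": 0.6},{"slide": [0,0,0],"spin": -56,"gripper": 0.6}])

```text
t: 4.93
tool_pos: [0.5691, -0.2493, 0.1116]
tool_rot: [-0.293, -3.127, -0.001]
contact_force: [0.2, -0.0, -0.8]
opening: 0.0681
grip_force: 0.0
```

arm_command(increments=[{"slide": [0,0,0],"spin": -5.6,"gripper": 0.6},{"slide": [0,0,0],"spin": -5.6,"gripper": 0.6},{"slide": [0,0,0],"spin": -5.6,"gripper": 0.6},{"slide": [0,0,0],"spin": -5.6,"gripper": 0.6}])

```text
t: 5.27
tool_pos: [0.5692, -0.2494, 0.1119]
tool_rot: [-0.152, -3.137, -0.0]
contact_force: [0.3, 0.4, -0.4]
opening: 0.0684
grip_force: 0.0
```

```bash
python3 -c "
from h import *
p,R=avg(3)
print(R.T@(np.array([.5701,-.2499,.0766])-p))"
```

```text
mean [ 0.5693 -0.2495  0.112  -0.175  -0.5325  0.2462  0.0683  0.    ] std [0.     0.     0.0001]
yaw 84.5 t 5.4167 q [-0.533  0.232  1.755 -0.     1.155 -2.008]
[-0.00084841 -0.0003121   0.03543669]
```

arm_command(increments=[{"slide": [-0.0008,0,0.02],"spin": 0,"gripper": 0.6},{"slide": [-0.0008,0,0.031],"spin": 0,"gripper": 0.6},{"slide": [-0.0008,0,0.0354],"spin": 0,"gripper": 0.6},{"slide": [-0.0008,0,0.0354],"spin": 0,"gripper": 0.6},{"slide": [-0.0008,0,0.0354],"spin": 0,"gripper": 0.6},{"slide": [-0.0008,0,0.0354],"spin": 0,"gripper": 0.6}])

```text
t: 5.92
tool_pos: [0.5705, -0.2498, 0.0774]
tool_rot: [0.149, 3.137, -0.001]
contact_force: [-0.6, 0.2, 0.5]
opening: 0.0681
grip_force: 0.0
```

arm_command(increments=[{"slide": [0,0,0],"spin": 0,"gripper": 0.2},{"slide": [0,0,0],"spin": 0,"gripper": -0.3},{"slide": [0,0,0],"spin": 0,"gripper": -0.3},{"slide": [0,0,0],"spin": 0,"gripper": -0.3},{"slide": [0,0,0],"spin": 0,"gripper": -0.3},{"slide": [0,0,0],"spin": 0,"gripper": -0.3}], newtons=25)

```text
t: 6.42
tool_pos: [0.5708, -0.25, 0.0779]
tool_rot: [0.149, 3.137, -0.001]
contact_force: [0.0, 0.1, 5.1]
opening: 0.0427
grip_force: 25.8
```

```bash
python3 - <<'E'
from h import *
avg(3)
from station import imaging
s=imaging.get_image("scene")["frame"][:,:,::-1]
cv2.imwrite("pics/c3.png",cv2.resize(s[215:285,200:290],None,fx=8,fy=8,interpolation=cv2.INTER_CUBIC))
E
```

```text
mean [ 0.5708 -0.25    0.0779 -0.1552  0.5587  5.9309  0.0428 25.821 ] std [0. 0. 0.]
yaw 84.57 t 6.5667 q [-0.532  0.282  1.761 -0.     1.097 -2.008]
```

View pics/c3.png

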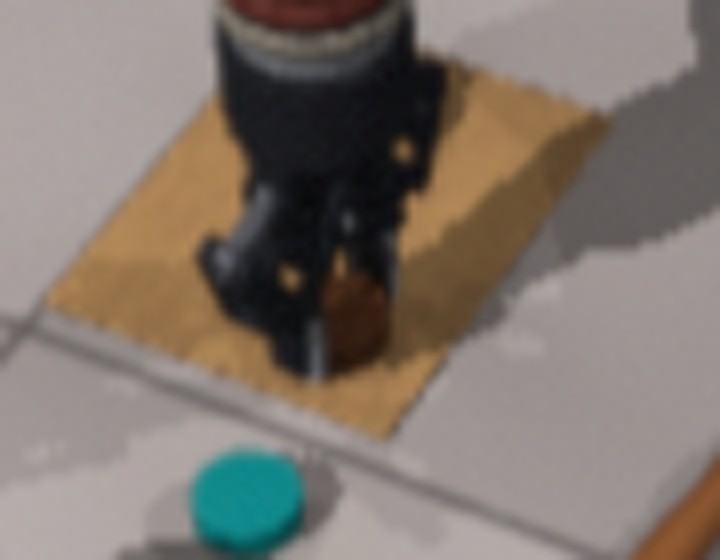

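```bash
python3 - <<'E'
from h import *
s=dict(np.load("pics/scene0.npz"))
n=np.array([np.cos(np.radians(84.57)),np.sin(np.radians(84.57)),0]);p0=np.array([.5708,-.25,0])
for X,Y in((318,378),(318,372),(300,372)):
  c,r=ray(s,200+(X+.5)/8-.5,215+(Y+.5)/8-.5)
  for off in(-.022,-.028,-.034):
    k=(off-(c-p0)@n)/(r@n);print((X,Y),off,(c+k*r).round(4))
E
```

```text
(318, 378) -0.022 [ 0.5746 -0.2725  0.0024]
(318, 378) -0.028 [ 0.5789 -0.2789  0.011 ]
(318, 378) -0.034 [ 0.5831 -0.2853  0.0196]
(318, 372) -0.022 [ 0.5748 -0.2725  0.0061]
(318, 372) -0.028 [ 0.5791 -0.2789  0.0147]
(318, 372) -0.034 [ 0.5833 -0.2853  0.0233]
(300, 372) -0.022 [ 0.5657 -0.2716  0.0006]
(300, 372) -0.028 [ 0.57   -0.2781  0.0092]
(300, 372) -0.034 [ 0.5744 -0.2845  0.0179]
```

arm_command(increments=[{"slide": [0,0,-0.01],"spin": 0,"gripper": -0.3},{"slide": [0,0,-0.035],"spin": 0,"gripper": -0.3},{"slide": [0,0,-0.07],"spin": 0,"gripper": -0.3},{"slide": [0,0,-0.1],"spin": 0,"gripper": -0.3},{"slide": [0,0,-0.12],"spin": 0,"gripper": -0.3},{"slide": [0,0,-0.12],"spin": 0,"gripper": -0.3},{"slide": [0,0,-0.12],"spin": 0,"gripper": -0.3}])

```text
t: 7.2
tool_pos: [0.5706, -0.2498, 0.1984]
tool_rot: [0.149, 3.136, -0.002]
contact_force: [0.4, -0.5, -0.9]
opening: 0.043
grip_force: 25.5
```

```bash
python3 - <<'E'
from h import *
p,R=avg(3)
from station import imaging
s=imaging.get_image("scene")["frame"][:,:,::-1]
cv2.imwrite("pics/c4.png",cv2.resize(s[195:255,205:275],None,fx=10,fy=10,interpolation=cv2.INTER_CUBIC))
print(R.T@(np.array([.5135,.1413,.2])-p))
E
```

```text
mean [ 0.5694 -0.2491  0.1952  0.1944  0.4945 -0.4356  0.0428 25.5232] std [0.0003 0.0002 0.0008]
yaw 84.56 t 7.35 q [-0.532  0.135  1.714  0.     1.297 -2.008]
[ 0.0926055   0.38338946 -0.00378992]
```

View pics/c4.png

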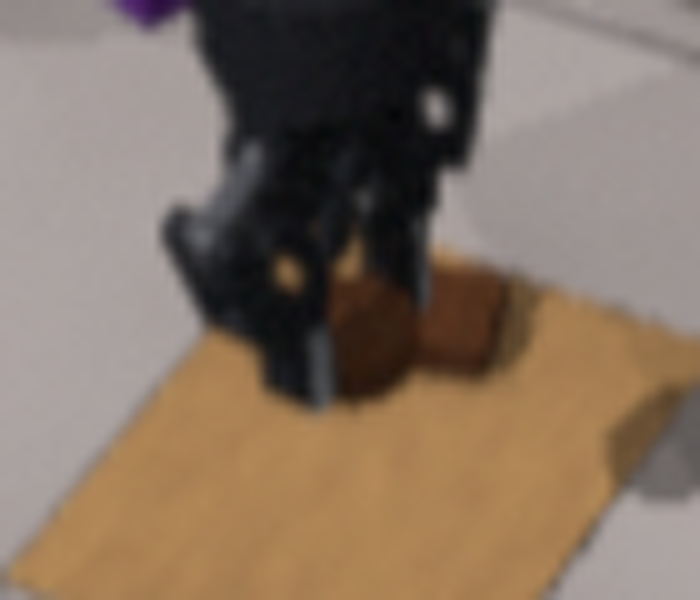

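The blank is held between the fingers: it shows at crop (370,345), the near fingertip at (318,405) and the far fingertip corner at (428,305). Next I'll compute the tip height relative to the blank.

```bash
python3 - <<'E'
from h import *
s=dict(np.load("pics/scene0.npz"))
a=np.radians(84.56);n=np.array([np.cos(a),np.sin(a),0]);x=np.array([np.sin(a),-np.cos(a),0]);p=np.array([.5694,-.2491,0])
def cr(q): u,v=pix(s,q);return np.round([(u-205+.5)*10-.5,(v-195+.5)*10-.5],0)
print("blank top/bot centre",cr(p+[0,0,.1373]),cr(p+[0,0,.1213]))
for z in(.1213,.1243,.1273,.1303,.1333):
  print(z,"far corner",cr(p+.022*n+.011*x+[0,0,z]),"near corner",cr(p-.022*n+.011*x+[0,0,z]))
E
```

```text
blank top/bot centre [348. 317.] [351. 354.]
0.1213 far corner [422. 325.] near corner [338. 412.]
0.1243 far corner [421. 318.] near corner [338. 405.]
0.1273 far corner [421. 311.] near corner [337. 398.]
0.1303 far corner [420. 304.] near corner [336. 390.]
0.1333 far corner [420. 297.] near corner [336. 383.]
```

arm_command(increments=[{"slide": [0,0,0.03],"spin": 0,"gripper": -0.3},{"slide": [0,0,0.065],"spin": 0,"gripper": -0.3},{"slide": [0,0,0.095],"spin": 0,"gripper": -0.3},{"slide": [0,0,0.11],"spin": 0,"gripper": -0.3},{"slide": [0,0,0.117],"spin": 0,"gripper": -0.3},{"slide": [0,0,0.119],"spin": 0,"gripper": -0.3},{"slide": [0,0,0.119],"spin": 0,"gripper": -0.3},{"slide": [0,0,0.119],"spin": 0,"gripper": -0.3}])

```text
t: 8.07
tool_pos: [0.5705, -0.2498, 0.0782]
tool_rot: [0.149, 3.137, -0.001]
contact_force: [-0.6, -0.0, 0.5]
opening: 0.0429
grip_force: 27.7
```

arm_command(increments=[{"slide": [0,0,0],"spin": 0,"gripper": 0.2},{"slide": [0,0,0],"spin": 0,"gripper": 0.2},{"slide": [0,0,-0.002],"spin": 0,"gripper": 0.2},{"slide": [0,0,-0.004],"spin": 0,"gripper": 0.2},{"slide": [0,0,-0.004],"spin": 0,"gripper": 0.2},{"slide": [0,0,-0.004],"spin": 0,"gripper": 0.2},{"slide": [0,0,-0.004],"spin": 0,"gripper": 0.2}])

```text
t: 8.65
tool_pos: [0.5702, -0.2497, 0.082]
tool_rot: [0.149, 3.138, -0.0]
contact_force: [0.1, 0.5, 1.4]
opening: 0.0516
grip_force: 0.0
```

arm_command(increments=[{"slide": [0,0,0],"spin": 0,"gripper": -0.3},{"slide": [0,0,0],"spin": 0,"gripper": -0.3},{"slide": [0,0,0],"spin": 0,"gripper": -0.3},{"slide": [0,0,0],"spin": 0,"gripper": -0.3},{"slide": [0,0,0],"spin": 0,"gripper": -0.3},{"slide": [0,0,0],"spin": 0,"gripper": -0.3}], newtons=25)

```text
t: 9.15
tool_pos: [0.5704, -0.2497, 0.0821]
tool_rot: [0.149, 3.138, -0.0]
contact_force: [-0.0, 0.2, 2.5]
opening: 0.0426
grip_force: 25.6
```

```bash
python3 -c "
from h import *
avg(3)"
```

```text
mean [ 0.5704 -0.2497  0.0821 -0.4528  0.0358  3.1683  0.0426 25.6151] std [0. 0. 0.]
yaw 84.56 t 9.3 q [-0.532  0.276  1.761 -0.     1.105 -2.008]
```

arm_command(increments=[{"slide": [0,0,-0.01],"spin": 0,"gripper": -0.3},{"slide": [0,0,-0.04],"spin": 0,"gripper": -0.3},{"slide": [0,0,-0.075],"spin": 0,"gripper": -0.3},{"slide": [0,0,-0.105],"spin": 0,"gripper": -0.3},{"slide": [0,0,-0.12],"spin": 0,"gripper": -0.3},{"slide": [0.005,0.02,-0.12],"spin": 0,"gripper": -0.3},{"slide": [0.013,0.055,-0.12],"spin": 0,"gripper": -0.3},{"slide": [0.022,0.09,-0.12],"spin": 0,"gripper": -0.3}])

```text
t: 9.97
tool_pos: [0.5566, -0.1577, 0.2027]
tool_rot: [0.153, 3.137, -0.0]
contact_force: [-0.1, 1.2, -0.7]
opening: 0.0428
grip_force: 25.5
```

arm_command(increments=[{"slide": [0.009,0.037,0],"spin": 0,"gripper": -0.3},{"slide": [0.018,0.074,0],"spin": 0,"gripper": -0.3},{"slide": [0.027,0.111,0],"spin": 0,"gripper": -0.3},{"slide": [0.036,0.148,0],"spin": 0,"gripper": -0.3},{"slide": [0.045,0.185,0],"spin": 0,"gripper": -0.3},{"slide": [0.054,0.222,0],"spin": 0,"gripper": -0.3},{"slide": [0.063,0.259,0],"spin": 0,"gripper": -0.3},{"slide": [0.068,0.28,0],"spin": 0,"gripper": -0.3}])

```text
t: 10.63
tool_pos: [0.5143, 0.1303, 0.2019]
tool_rot: [-0.145, -3.138, -0.001]
contact_force: [0.4, -0.1, -0.6]
opening: 0.0425
grip_force: 25.6
```

arm_command(increments=[{"slide": [0.002,0.01,0],"spin": 0,"gripper": -0.3},{"slide": [0.002,0.013,0],"spin": 0,"gripper": -0.3},{"slide": [0.002,0.013,0],"spin": 0,"gripper": -0.3},{"slide": [0.002,0.013,0],"spin": 0,"gripper": -0.3}])

```text
t: 10.97
tool_pos: [0.5151, 0.1394, 0.2018]
tool_rot: [-0.15, -3.138, 0.001]
contact_force: [-0.2, -0.1, 0.6]
opening: 0.0425
grip_force: 25.6
```

```bash
python3 - <<'E'
from h import *
p,R=avg(4)
print(R.T@(np.array([.5135,.1413,.16])-p))
E
```

```text
mean [ 0.5152  0.1392  0.2018  0.1463 -0.1152  0.1128  0.0427 25.5666] std [0.     0.0001 0.    ]
yaw 84.46 t 11.1667 q [ 0.125 -0.08   1.92  -0.     1.302 -1.349]
[0.00186583 0.00197048 0.04176665]
```

arm_command(increments=[{"slide": [0.0018,0.0021,0.015],"spin": 0,"gripper": -0.3},{"slide": [0.0018,0.0021,0.035],"spin": 0,"gripper": -0.3},{"slide": [0.0018,0.0021,0.046],"spin": 0,"gripper": -0.3},{"slide": [0.0018,0.0021,0.046],"spin": 0,"gripper": -0.3},{"slide": [0.0018,0.0021,0.046],"spin": 0,"gripper": -0.3},{"slide": [0.0018,0.0021,0.046],"spin": 0,"gripper": -0.3}])

```text
t: 11.67
tool_pos: [0.5139, 0.1424, 0.1566]
tool_rot: [0.15, 3.137, 0.0]
contact_force: [0.1, -1.0, -0.2]
opening: 0.0427
grip_force: 25.6
```

```bash
python3 - <<'E'
from h import *
p,R=avg(4)
print(R.T@(np.array([.5135,.1415,.1421])-p))
from station import imaging
t=imaging.get_image("top")["frame"][:,:,::-1]; s=imaging.get_image("scene")["frame"][:,:,::-1]
z=lambda im,a,b,c,d,k:cv2.resize(im[b:d,a:c],None,fx=k,fy=k,interpolation=cv2.INTER_CUBIC)
cv2.imwrite("pics/c5.png",np.hstack([z(t,190,210,240,260,8),z(s,255,135,305,185,8)]))
E
```

```text
mean [ 5.14000e-01  1.42600e-01  1.57100e-01 -7.47000e-02  1.71000e-02
 -3.20100e-01  4.27000e-02  2.55705e+01] std [0.0001 0.0001 0.0001]
yaw 84.56 t 11.8667 q [ 0.131 -0.027  1.95   0.     1.216 -1.345]
[ 0.00046884 -0.00118088  0.01496051]
```

View pics/c5.png

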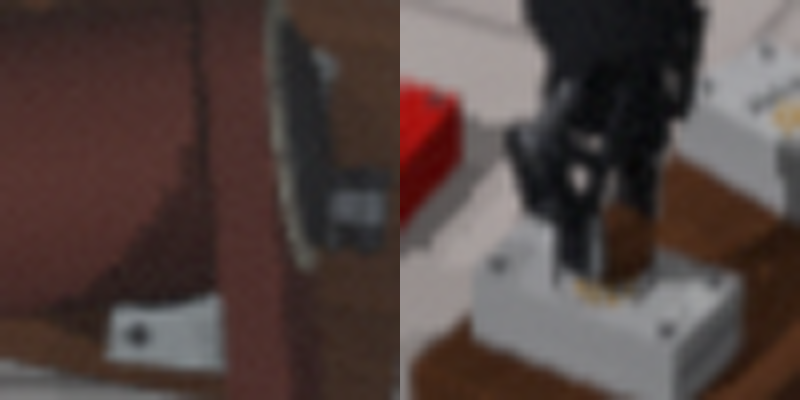

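Scene crop: the blank, at (628,250), hangs just above the round cavity with brass showing at (600,292). I'll lower it in small steps and watch the force.

arm_command(increments=[{"slide": [0.0005,-0.0011,0.004],"spin": 0,"gripper": -0.3},{"slide": [0.0005,-0.0011,0.007],"spin": 0,"gripper": -0.3},{"slide": [0.0005,-0.0011,0.008],"spin": 0,"gripper": -0.3},{"slide": [0.0005,-0.0011,0.009],"spin": 0,"gripper": -0.3},{"slide": [0.0005,-0.0011,0.0095],"spin": 0,"gripper": -0.3},{"slide": [0.0005,-0.0011,0.01],"spin": 0,"gripper": -0.3},{"slide": [0.0005,-0.0011,0.0105],"spin": 0,"gripper": -0.3},{"slide": [0.0005,-0.0011,0.0105],"spin": 0,"gripper": -0.3}])

```text
t: 12.63
tool_pos: [0.5128, 0.1417, 0.1453]
tool_rot: [0.149, 3.138, 0.0]
contact_force: [0.6, 1.4, -0.2]
opening: 0.0426
grip_force: 25.6
```

```bash
python3 - <<'E'
from h import *
p,R=avg(3)
print(R.T@(np.array([.5135,.1415,.1421])-p))
E
```

```text
mean [ 0.5127  0.1417  0.1453 -0.0262  1.1284  0.1081  0.0428 25.5521] std [0. 0. 0.]
yaw 84.56 t 12.7833 q [ 0.13  -0.014  1.959  0.     1.196 -1.346]
[-7.80485559e-04 -8.76668715e-05  3.22161725e-03]
```

arm_command(increments=[{"slide": [-0.0005,0.0001,0.0008],"spin": 0,"gripper": -0.3},{"slide": [-0.0005,0.0001,0.0014],"spin": 0,"gripper": -0.3},{"slide": [-0.0005,0.0001,0.002],"spin": 0,"gripper": -0.3},{"slide": [-0.0005,0.0001,0.0025],"spin": 0,"gripper": -0.3},{"slide": [-0.0005,0.0001,0.003],"spin": 0,"gripper": -0.3},{"slide": [-0.0005,0.0001,0.0034],"spin": 0,"gripper": -0.3},{"slide": [-0.0005,0.0001,0.0034],"spin": 0,"gripper": -0.3}])

```text
t: 13.37
tool_pos: [0.5131, 0.1416, 0.1421]
tool_rot: [-0.149, -3.138, 0.0]
contact_force: [-1.3, -0.7, 2.6]
opening: 0.0429
grip_force: 25.8
```

```bash
python3 - <<'E'
from h import *
p,R=avg(3)
print(R.T@(np.array([.5135,.1415,.1421])-p))
E
```

```text
mean [ 0.5131  0.1416  0.142  -1.8362  0.0639  2.3579  0.0426 25.7806] std [0. 0. 0.]
yaw 84.57 t 13.5167 q [ 0.129 -0.008  1.96  -0.     1.191 -1.347]
[-3.91941636e-04 -3.97910357e-05 -5.09907819e-05]
```

arm_command(increments=[{"slide": [0,0,0],"spin": 0,"gripper": 0.1},{"slide": [0,0,0],"spin": 0,"gripper": 0.3},{"slide": [0,0,0],"spin": 0,"gripper": 0.3},{"slide": [0,0,-0.005],"spin": 0,"gripper": 0.3},{"slide": [0,0,-0.02],"spin": 0,"gripper": 1},{"slide": [0,0,-0.035],"spin": 0,"gripper": 1},{"slide": [0,0,-0.035],"spin": 0,"gripper": 1},{"slide": [0,0,-0.035],"spin": 0,"gripper": 1}])

```text
t: 14.18
tool_pos: [0.5139, 0.1417, 0.1781]
tool_rot: [0.149, 3.135, 0.001]
contact_force: [-0.0, -0.4, 0.1]
opening: 0.0857
grip_force: 0.0
```

```bash
python3 - <<'E'
from h import *
p,R=avg(3)
print(R.T@(np.array([.5135,.1415,.107])-p))
from station import imaging
t=imaging.get_image("top")["frame"][:,:,::-1]; s=imaging.get_image("scene")["frame"][:,:,::-1]
cv2.imwrite("pics/c6.png",cv2.resize(s[125:200,255:345],None,fx=8,fy=8,interpolation=cv2.INTER_CUBIC))
E
```

```text
mean [ 0.5129  0.1416  0.1763 -0.2848  0.1333 -0.5721  0.0852  0.    ] std [0.0003 0.     0.0005]
yaw 84.56 t 14.3333 q [ 0.129 -0.053  1.941 -0.     1.255 -1.346]
[-7.57362856e-04  1.46000436e-05  6.92733072e-02]
```

View pics/c6.png

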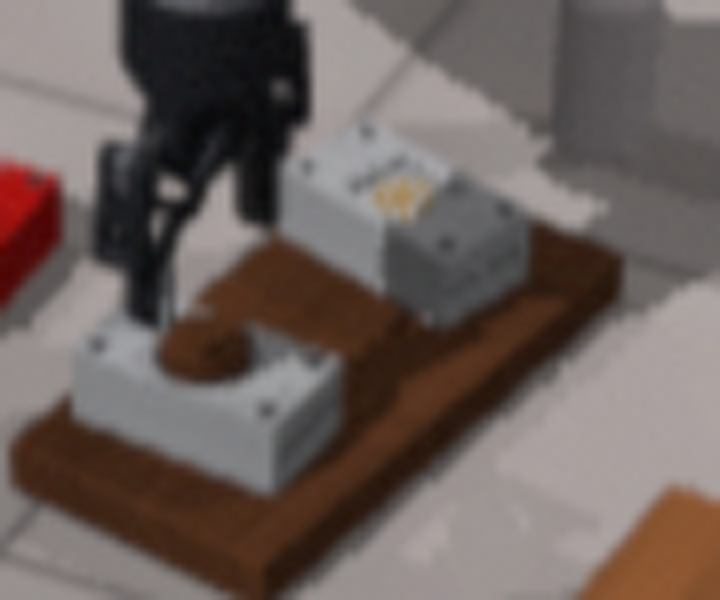

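The blank sits flat in the cavity, standing evenly proud at crop (205,350). Next, grip the die across its width.

arm_command(increments=[{"slide": [0,0,0.02],"spin": 0,"gripper": 1},{"slide": [0,0,0.045],"spin": 0,"gripper": 1},{"slide": [0,0,0.062],"spin": 0,"gripper": 1},{"slide": [0,0,0.069],"spin": 0,"gripper": 1},{"slide": [0,0,0.072],"spin": 0,"gripper": 1},{"slide": [0,0,0.072],"spin": 0,"gripper": 1},{"slide": [0,0,0.072],"spin": 0,"gripper": 1},{"slide": [0,0,0.072],"spin": 0,"gripper": 1}])

```text
t: 15.1
tool_pos: [0.5141, 0.1418, 0.1063]
tool_rot: [0.149, 3.136, 0.001]
contact_force: [-0.2, 0.4, 0.3]
opening: 0.0857
grip_force: 0.0
```

```bash
python3 - <<'E'
from h import *
p,R=avg(3)
print(R.T@(np.array([.5135,.1415,.104])-p))
E
```

```text
mean [ 0.514   0.1418  0.1062 -0.0394 -0.3369  0.299   0.0855  0.    ] std [0.0001 0.     0.0001]
yaw 84.56 t 15.25 q [ 0.129  0.046  1.974 -0.     1.12  -1.346]
[ 0.0004856  -0.0003015   0.00218105]
```

arm_command(increments=[{"slide": [0,0,0.002],"spin": 0,"gripper": 0.8},{"slide": [0,0,0.002],"spin": 0,"gripper": 0.6},{"slide": [0,0,0.002],"spin": 0,"gripper": 0.5},{"slide": [0,0,0.002],"spin": 0,"gripper": 0.4},{"slide": [0,0,0.002],"spin": 0,"gripper": 0.3},{"slide": [0,0,0.002],"spin": 0,"gripper": 0.2},{"slide": [0,0,0.002],"spin": 0,"gripper": 0.1},{"slide": [0,0,0.002],"spin": 0,"gripper": 0}], newtons=30)

```text
t: 15.92
tool_pos: [0.5133, 0.1421, 0.1032]
tool_rot: [0.149, 3.138, 0.002]
contact_force: [-0.2, 2.2, 2.9]
opening: 0.0592
grip_force: 35.3
```

arm_command(increments=[{"slide": [0,0,0],"spin": 0,"gripper": -0.5},{"slide": [0,0,0],"spin": 0,"gripper": -0.5},{"slide": [0,0,0],"spin": 0,"gripper": -0.5},{"slide": [0,0,0],"spin": 0,"gripper": -0.5}], newtons=80)

```text
t: 16.25
tool_pos: [0.5135, 0.1419, 0.1034]
tool_rot: [0.149, 3.137, 0.001]
contact_force: [-1.2, 2.7, 5.5]
opening: 0.0588
grip_force: 88.3
```

arm_command(increments=[{"slide": [0,0,-0.001],"spin": 0,"gripper": -0.5},{"slide": [0,0,-0.003],"spin": 0,"gripper": -0.5},{"slide": [0,0,-0.006],"spin": 0,"gripper": -0.5},{"slide": [0,0,-0.01],"spin": 0,"gripper": -0.5},{"slide": [0,0,-0.015],"spin": 0,"gripper": -0.5},{"slide": [0,0,-0.02],"spin": 0,"gripper": -0.5},{"slide": [0,0,-0.025],"spin": 0,"gripper": -0.5},{"slide": [0,0,-0.025],"spin": 0,"gripper": -0.5}])

```text
t: 16.92
tool_pos: [0.5141, 0.1417, 0.1295]
tool_rot: [0.149, 3.135, 0.0]
contact_force: [0.8, 0.5, -6.6]
opening: 0.0591
grip_force: 87.1
```

```bash
python3 - <<'E'
from h import *
from station import status
avg(3); print(status.get_obs()["wrist_torque"])
E
```

```text
mean [ 5.13500e-01  1.41600e-01  1.28500e-01  2.52700e-01 -8.80000e-03
 -6.67590e+00  5.91000e-02  8.71014e+01] std [0.0003 0.     0.0004]
yaw 84.57 t 17.0667 q [ 0.129  0.012  1.966 -0.     1.163 -1.347]
[0.06089054 0.00585615 0.00795439]
```

Lifted: about 6.7 N on the wrist, so roughly 0.68 kg, with a negligible moment. I'll continue up smoothly to about 13–14 cm above the plank.

arm_command(increments=[{"slide": [0,0,-0.004],"spin": 0,"gripper": -0.5},{"slide": [0,0,-0.011],"spin": 0,"gripper": -0.5},{"slide": [0,0,-0.019],"spin": 0,"gripper": -0.5},{"slide": [0,0,-0.027],"spin": 0,"gripper": -0.5},{"slide": [0,0,-0.035],"spin": 0,"gripper": -0.5},{"slide": [0,0,-0.043],"spin": 0,"gripper": -0.5},{"slide": [0,0,-0.051],"spin": 0,"gripper": -0.5},{"slide": [0,0,-0.057],"spin": 0,"gripper": -0.5}])

```text
t: 17.73
tool_pos: [0.5136, 0.1417, 0.1864]
tool_rot: [0.149, 3.137, 0.0]
contact_force: [1.1, 0.0, -6.4]
opening: 0.059
grip_force: 87.3
```

arm_command(increments=[{"slide": [0,0,-0.008],"spin": 0,"gripper": -0.5},{"slide": [0,0,-0.016],"spin": 0,"gripper": -0.5},{"slide": [0,0,-0.024],"spin": 0,"gripper": -0.5},{"slide": [0,0,-0.032],"spin": 0,"gripper": -0.5},{"slide": [0,0,-0.04],"spin": 0,"gripper": -0.5},{"slide": [0,0,-0.047],"spin": 0,"gripper": -0.5},{"slide": [0,0,-0.052],"spin": 0,"gripper": -0.5},{"slide": [0,0,-0.055],"spin": 0,"gripper": -0.5}])

```text
t: 18.4
tool_pos: [0.5135, 0.1417, 0.241]
tool_rot: [0.149, 3.137, 0.0]
contact_force: [0.2, 0.1, -7.0]
opening: 0.0592
grip_force: 87.3
```

arm_command(increments=[{"slide": [0,0,0],"spin": 0,"gripper": -0.5},{"slide": [0,0,0],"spin": 0,"gripper": -0.5},{"slide": [0,0,0],"spin": 0,"gripper": -0.5},{"slide": [0,0,0],"spin": 0,"gripper": -0.5},{"slide": [0,0,0],"spin": 0,"gripper": -0.5},{"slide": [0,0,0],"spin": 0,"gripper": -0.5}])

```text
t: 18.9
tool_pos: [0.513, 0.1416, 0.2395]
tool_rot: [-0.149, -3.137, 0.0]
contact_force: [-0.2, 0.0, -6.9]
opening: 0.059
grip_force: 87.3
```

```bash
python3 - <<'E'
from h import *
from station import imaging
p,R=avg(4); print(R[:,2])
s=imaging.get_image("scene")["frame"][:,:,::-1]
cv2.imwrite("pics/c7.png",cv2.resize(s[85:200,235:345],None,fx=5,fy=5,interpolation=cv2.INTER_CUBIC))
E
```

```text
mean [ 5.13100e-01  1.41600e-01  2.39700e-01 -5.27000e-01 -1.17100e-01
 -7.04480e+00  5.91000e-02  8.73237e+01] std [0.     0.     0.0001]
yaw 84.56 t 19.1 q [ 0.129 -0.122  1.892  0.     1.372 -1.346]
[-8.40765093e-05  1.05459840e-05 -9.99999996e-01]
```

View pics/c7.png

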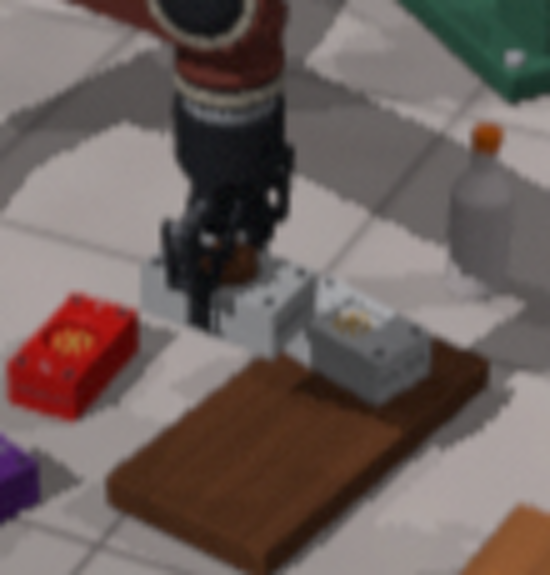

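The die is held level at crop (230,300) with the blank in it, about 136 mm above the plank. The square die has not moved. I'll hand the job in.

```bash
python3 -c "
from station import order
print(order.finish_job())"
```

```text
the job is handed in; nothing more can be done
None
```

The round blank is seated flat in the round die, and the arm is holding that die level and steady about 13.6 cm above the plank; the job was handed in at about 19 s.

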